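Stir the tumbler pellets and hold the stirrer up for inspection

TASK

Draw the red-handled stirrer out of its wooden holder and, with its foot down in the blue tumbler bowl, stir the white pellets until every one of them lies at least 1.5 cm from where it was at first, all staying in the bowl and with the fingers touching neither bowl nor pellets. Then lift the stirrer out, tip it over until its shaft is closer to level than to upright, and keep it raised like that for me to inspect, both ends at least 12 cm above the bench and touching nothing but the gripper: finish still holding it. Leave the other things on the bench where they are.

Things in the scene. Friction and masses are not known exactly. Their poses are not given: they have to be found in the camera images.
- stirrer: hand stirrer, 200 mm, 0.12 kg, loose, upright in the holder: red handle 24 x 24 mm in section (flats square to x and y) over z 120 to 200 mm, round steel shaft 10 mm thick below it, at the bottom a solid round steel foot 24 mm across, 50 mm high. Origin: middle of the foot's underside; z runs up the shaft to the handle. Centre of mass near z 100 mm
- stirrer_tip (a point): middle of the foot's underside (the stirrer's lower end)
- stirrer_top (a point): middle of the handle's top face (the stirrer's upper end), 200 mm from the tip
- holder: fixed beech block 60 (its x) x 85 (its y) x 60 mm high with one round hole in its top, 27 mm across and 50 mm deep, in which the stirrer's foot stands, its underside 10 mm above the bench; the stirrer lifts straight up out of it. Origin: centre of its underside on the bench; z up
- tumbler: bench tumbler, fixed: round grey motor base 35 mm high on a black rubber foot 188 mm across, carrying an open blue plastic bowl, 184 mm across outside at its bottom and 192 mm at the rim; wall 4 mm. Rim 95 mm above the bench, flat inner floor 41 mm above the bench, inner radius 88 mm at the floor. Origin: centre of its underside on the bench; z up
- bowl_floor (a point): centre of the bowl's flat inner floor, 41 mm above the bench
- pellet0: white ceramic pellet 1 of 5, loose: short cylinder 28 mm across and 24 mm high, 30 g, at first standing on the bowl's floor; the five stand in an arc about 48 mm from its centre along one side of the bowl, the other side free. Origin: its centre
- pellet1: white ceramic pellet 2 of 5, loose: short cylinder 28 mm across and 24 mm high, 30 g, at first standing on the bowl's floor; the five stand in an arc about 48 mm from its centre along one side of the bowl, the other side free. Origin: its centre
- pellet2: white ceramic pellet 3 of 5, loose: short cylinder 28 mm across and 24 mm high, 30 g, at first standing on the bowl's floor; the five stand in an arc about 48 mm from its centre along one side of the bowl, the other side free. Origin: its centre
- pellet3: white ceramic pellet 4 of 5, loose: short cylinder 28 mm across and 24 mm high, 30 g, at first standing on the bowl's floor; the five stand in an arc about 48 mm from its centre along one side of the bowl, the other side free. Origin: its centre
- pellet4: white ceramic pellet 5 of 5, loose: short cylinder 28 mm across and 24 mm high, 30 g, at first standing on the bowl's floor; the five stand in an arc about 48 mm from its centre along one side of the bowl, the other side free. Origin: its centre
- spray_can: bystander: spray can, 58 mm across, 170 mm high, standing. Origin: centre of its underside
- jar: bystander: jar with yellow cap, 72 mm across, 100 mm high, standing. Origin: centre of its underside
- tape: bystander: roll of yellow tape lying flat, 90 mm across, 24 mm high. Origin: centre of its underside
- wrench: bystander: steel wrench lying on the bench. Origin: middle of its underside; x along it
- screwdriver: bystander: screwdriver lying on the bench. Origin: middle of its underside; x along it
Things that resemble listed ones, but are neither listed nor needed, are in the scene too. What is shaped like the stirrer but yellow is not meant.

How it is judged:
On the way, in this order (a step that is already met when the one before it is completed fails the run):
1. the stirrer is held by the fingers and drawn clear of its holder (contact force between the fingers and stirrer above 1 N and height (world z) of stirrer_tip above 0.065 m and contact force between stirrer and holder below 0.1 N), for 0.1 s.
2. with the held stirrer's foot down in the bowl, every pellet has been shifted at least 15 mm from where it lay (contact force between the fingers and stirrer above 1 N and horizontal distance between stirrer_tip and tumbler below 0.085 m and height (world z) of stirrer_tip below 0.075 m and distance of each of pellet0, pellet1, pellet2, pellet3, pellet4 from where it was at the start of the episode above 0.015 m), for 0.1 s.
At the end, for the whole second after the job is handed in: The fingers hold the stirrer still, its shaft tilted 45 to 135 degrees from upright, tip and top both more than 120 mm above the bench, touching holder, tumbler and bystanders nowhere; all five pellets are in the bowl (contact force between the fingers and stirrer above 1 N and height (world z) of each of stirrer_tip, stirrer_top above 0.12 m and angle between stirrer's own z axis and vertical between 0.785 and 2.356 rad and linear speed of stirrer below 0.05 m/s and angular speed of stirrer below 0.3 rad/s and contact force between stirrer and holder below 0.1 N and contact force between stirrer and tumbler below 0.1 N and contact force between stirrer and spray_can below 0.1 N and contact force between stirrer and jar below 0.1 N and contact force between stirrer and tape below 0.1 N and contact force between stirrer and wrench below 0.1 N and contact force between stirrer and screwdriver below 0.1 N and horizontal distance between each of pellet0, pellet1, pellet2, pellet3, pellet4 and tumbler below 0.085 m and height (world z) of each of pellet0, pellet1, pellet2, pellet3, pellet4 below 0.095 m); the arm keeps its last pose, push and grip.
It fails at once if a pellet leaves the bowl (horizontal distance between any of pellet0, pellet1, pellet2, pellet3, pellet4 and tumbler above 0.1 m).
It fails at once if the fingers touch the bowl or a pellet (contact force between the fingers and tumbler above 0.5 N or contact force between the fingers and pellet0 above 0.5 N or contact force between the fingers and pellet1 above 0.5 N or contact force between the fingers and pellet2 above 0.5 N or contact force between the fingers and pellet3 above 0.5 N or contact force between the fingers and pellet4 above 0.5 N).
It fails at once if a bystander is moved more than 20 mm (distance of any of spray_can, jar, tape, wrench, screwdriver from where it was at the start of the episode above 0.02 m).
It also fails if it takes over 54 s, if anything falls off the work surface, if the arm or the gripper's body presses on something with over 40 N, if the wrist force passes 120 N, or if a joint passes its speed limit or range.

ROBOT

A 6-joint arm with a two-finger parallel gripper is mounted at the origin on the work surface. World frame = base frame: x ahead of the robot, y to its left, z up, the work surface at z = 0. Lengths are in m, angles in rad, forces in N, time in s.
With the tool pointing down it reaches from about 0.275 to 0.85 m from the base axis. Payload 5.2 kg.
Tool frame: the origin (TCP) lies midway between the tips of the shut fingers; the grasp point (between the pads) lies 19 mm behind it; z points along the fingers, y is the line along which they close (so a half turn about z gives the same grasp; the last joint's range is limited). The gripper opens to 85 mm and grips with 20 to 120 N. Pads are 22 mm wide; open, the fingers measure 114 mm over their backs; the gripper's body (76 mm by 85 mm) begins 54 mm behind the grasp point. The pads swing forward as they close: fully open they stand 13 mm farther back than shut.
Start: joints at [-1.337, 0.259, 1.535, -0, 1.348, -0.203], TCP at [0.233, -0.498, 0.231] pointing down, gripper open.
Joint ranges: [-3.14, 3.14], [-0.91, 2.08], [0.19, 2.58], [-1.22, 4.36], [0.22, 2.71], [-3.12, 3.12]. Speed limits (rad/s): [2.57, 2.57, 3.14, 3.14, 3.14, 3.14].

INTERFACE

Orientations are given as a unit quaternion [x, y, z, w].
In Python, from cell import manip, eoat, viewer, workorder, finder gives the robot as it stands. Calls block until the motion is done:
- manip.movep(position, orientation): joint-space move of the TCP to a pose.
- manip.line_to(position, orientation=None, velocity=0.15): straight line of the TCP; orientation=None keeps the orientation; velocity is the mean speed in m/s.
- manip.set_joints(angles): joint-space move.
- eoat.ungrasp() and eoat.grasp(): open the fingers fully, or close them until they stop; the grip force is fixed at half the most.
- manip.pause(seconds).
- manip.solve_ik(position, orientation): joint angles nearest the present ones, or None.
- viewer.read_camera(name): name is "side" or "top"; returns a dict with "img" (480x640x3 uint8, blue, green, red), "mtx" (3x3 intrinsics, pixels), "R" (3x3) and "t" (3): a world point X has camera coordinates R X + t. Camera axes: x right, y down, z forward; pixel columns grow to the right and rows downward; lengths in m; the calibration is good to about 2 mm. A picture is of the moment at which its call begins. There is no depth.
A pose or a line that the arm cannot do raises manip.PlanningError and nothing moves.
- workorder.sign_off(): hands the job in; it is judged then, once.
Trained networks look in the newest picture that a camera, given by its name, has taken for a name from the list of things; names that differ only in an ending like _2 or _b are one class to them, and where a whole thing is asked for, a point or a joint stands for the part that bears it (a point fixed in the world has none). Each returns a list of dicts, best first, with "conf" (0 to 1); they miss things now and then, are a little off and sometimes report something else, mostly with a low value. They report only what shows in the picture. A call takes as long as a camera call. They do not tell look-alikes from the thing itself.
- finder.find_in(label, camera): "bbox" ([left, top, right, bottom] in pixels, round what is visible of it).
Readings, each from a call of its own:
- manip.read_clock(): time.
- manip.read_qpos(): joint angles.
- manip.read_joint_velocities(): joint speeds.
- manip.read_tau(): joint torques, N m.
- manip.read_tool_pos(): TCP position.
- manip.read_ee_rot(): TCP orientation.
- manip.read_wrist_force(): force on the tool from outside, world axes, zero at the start.
- manip.read_moment(): the same for the moment, N m.
- manip.read_gripper_width(): finger opening in m.
- manip.read_grasp_force(): force on a finger pad.
Only numpy, scipy, OpenCV 4.12 (cv2) and the standard library are available. Lean on these libraries where they do the work, as an engineer would, in place of code of your own. Each camera call takes 0.05 s, during which the arm holds its last target. There are 200 camera calls.

## Working session

There is one attempt and no reset: what is moved stays moved. The work goes in short steps, each a Python script; the robot and the scene stay as the last script left them, time stands still between calls to the robot, and variables do not carry over. Pictures are saved under pics/ and viewed, at most 10 in all, crops included, and the job is handed in when it is done.

```bash
ls; mkdir -p pics; python3 - <<'E'
from cell import manip, eoat, viewer, workorder, finder
import cv2
for c in("side","top"):
    d=viewer.read_camera(c); cv2.imwrite(f"pics/{c}0.png",d["img"])
    print(c,d["mtx"].tolist(),d["R"].tolist(),d["t"].tolist())
    for l in ["stirrer","holder","tumbler","pellet0","spray_can","jar","tape","wrench","screwdriver"]:
        print(l,[( [round(float(v)) for v in r["bbox"]],round(float(r["conf"]),2)) for r in finder.find_in(l,c)])
print(manip.read_clock())
E
```

```text
pics
side [[578.448452341932, 0.0, 318.68969880507655], [0.0, 578.448452341932, 249.92432246858993], [0.0, 0.0, 1.0]] [[0.9948766615540047, -0.0991418449521184, -0.019781882484959306], [-0.06767750801924825, -0.5077727415401615, -0.8588286196075984], [0.07510115314336531, 0.8557673384327532, -0.5118809229383904]] [-0.5420502947986272, 0.16486274951221883, 1.618832014742313]
stirrer [([288, 202, 292, 263], 0.91), ([350, 196, 358, 254], 0.67), ([303, 190, 319, 250], 0.61), ([317, 199, 330, 246], 0.55), ([293, 220, 331, 236], 0.38)]
holder [([309, 236, 334, 266], 0.85)]
tumbler [([298, 266, 367, 336], 0.81)]
pellet0 [([394, 265, 415, 329], 0.47), ([312, 286, 322, 300], 0.41)]
spray_can [([393, 265, 416, 330], 0.58), ([245, 212, 266, 228], 0.54)]
jar [([377, 246, 405, 286], 0.85)]
tape [([242, 209, 266, 229], 0.94)]
wrench [([295, 216, 330, 232], 0.65)]
screwdriver [([351, 380, 366, 412], 0.84), ([243, 211, 266, 231], 0.74)]
top [[543.5480455919429, 0.0, 318.1202084824755], [0.0, 543.5480455919429, 244.8338705463577], [0.0, 0.0, 1.0]] [[-0.016718569460012225, -0.9998175620264008, 0.009237537485480753], [-0.9853727840229489, 0.01490858558307092, -0.16975927245006392], [0.16959058329421925, -0.011940550217522041, -0.9854422648326129]] [0.004106222884049788, 0.5889815059727274, 1.2624854434042707]
stirrer [([179, 246, 208, 273], 0.93), ([212, 195, 240, 224], 0.74), ([228, 236, 251, 258], 0.7), ([218, 280, 243, 297], 0.64), ([349, 262, 357, 273], 0.34)]
holder [([226, 239, 266, 272], 0.57)]
tumbler [([118, 233, 182, 291], 0.19)]
pellet0 [([372, 239, 386, 250], 0.64), ([350, 261, 359, 275], 0.46), ([361, 265, 376, 276], 0.44), ([372, 257, 380, 266], 0.41)]
spray_can []
jar [([279, 159, 309, 196], 0.95)]
tape [([104, 328, 147, 366], 0.56)]
wrench [([122, 235, 182, 289], 0.97)]
screwdriver [([466, 235, 544, 264], 0.75)]
1.0
```

View pics/side0.png

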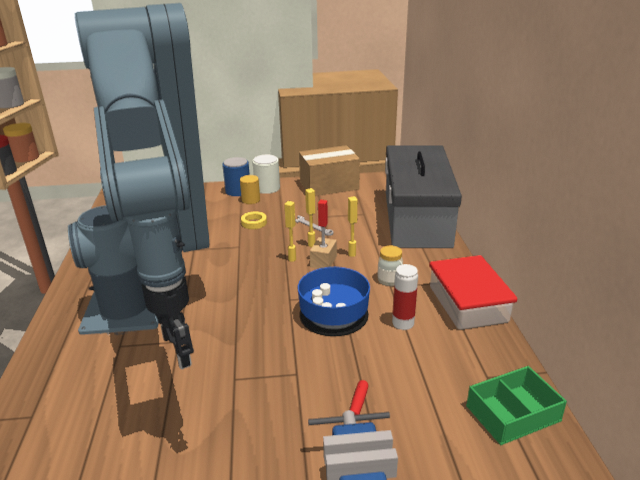

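View pics/top0.png

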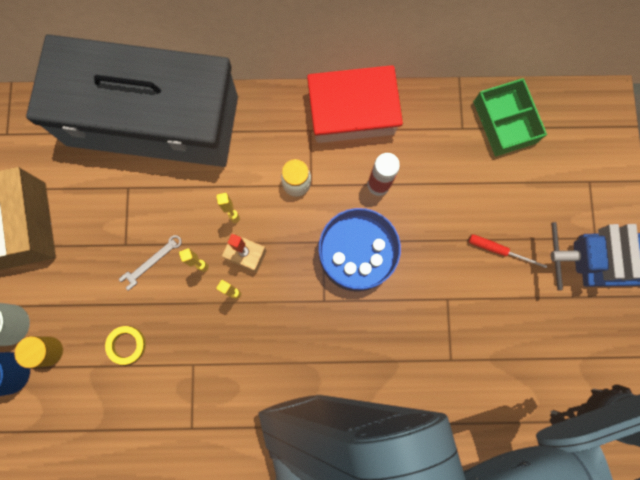

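The side view shows the red handle at about (323,212) in its block, with yellow look-alikes at (290,215), (311,203) and (352,210). In the top view the red handle top is at (236,243), the bowl at (360,250), and the pellets run in an arc on the near-robot side from (339,258) to (379,245).

```bash
cat >h.py <<'E'
from cell import manip, eoat, viewer, workorder, finder
import cv2, numpy as np
def cam(c):
    d=viewer.read_camera(c); d["P"]=d["mtx"]@np.c_[d["R"],d["t"]]; return d
def at_z(d,uv,z):
    r=d["R"].T@np.linalg.solve(d["mtx"],[*uv,1]); o=-d["R"].T@d["t"]; return o+r*(z-o[2])/r[2]
def tri(ds,uvs):
    X=cv2.triangulatePoints(ds[0]["P"],ds[1]["P"],np.float64(uvs[0]),np.float64(uvs[1])).ravel(); return X[:3]/X[3]
def proj(d,X):
    p=d["P"]@np.r_[X,1]; return p[:2]/p[2]
def blobs(d,lo,hi,roi,amin=8):
    x0,y0,x1,y1=roi; m=cv2.inRange(cv2.cvtColor(d["img"],cv2.COLOR_BGR2HSV)[y0:y1,x0:x1],lo,hi)
    n,_,s,c=cv2.connectedComponentsWithStats(m)
    return [(s[i].tolist()[4],(s[i][:2]+[x0,y0]).tolist(),s[i][2:4].tolist(),(c[i]+[x0,y0]).round(1).tolist()) for i in range(1,n) if s[i][4]>=amin]
E
python3 - <<'E'
from h import *
s,t=cam("side"),cam("top")
R0,R1=(0,150,60),(6,255,255)
print("red",blobs(s,R0,R1,(270,180,370,265)),blobs(t,R0,R1,(200,190,290,300)))
Y0,Y1=(24,130,90),(32,255,255)
print("yel s",blobs(s,Y0,Y1,(270,180,370,265))); print("yel t",blobs(t,Y0,Y1,(170,180,260,305)))
W0,W1=(0,0,150),(180,90,255)
print("pel s",blobs(s,W0,W1,(300,275,368,315))); print("pel t",blobs(t,W0,W1,(322,212,398,290)))
B0,B1=(105,120,40),(125,255,255)
print("bowl",blobs(t,B0,B1,(310,200,410,300),200),blobs(s,B0,B1,(290,260,375,335),200))
a=cv2.resize(t["img"][185:305,170:270],None,fx=4,fy=4,interpolation=cv2.INTER_CUBIC)
b=cv2.resize(s["img"][180:300,270:370],None,fx=4,fy=4,interpolation=cv2.INTER_CUBIC)
cv2.imwrite("pics/crop1.png",np.hstack([a,b]))
E
```

```text
red [(254, [318, 199], [10, 28], [322.4, 212.8])] [(146, [228, 235], [16, 17], [235.6, 241.6])]
yel s [(21, [307, 188], [7, 5], [310.0, 190.0]), (25, [349, 197], [8, 4], [352.8, 198.6]), (20, [286, 201], [7, 5], [289.2, 203.0]), (8, [350, 241], [6, 2], [353.0, 241.8]), (10, [289, 245], [6, 3], [292.3, 246.4])]
yel t [(107, [217, 193], [12, 12], [222.2, 198.4]), (30, [232, 210], [6, 9], [234.3, 214.3]), (110, [180, 249], [12, 12], [185.3, 254.6]), (40, [199, 260], [6, 9], [201.6, 264.0]), (110, [217, 280], [13, 13], [223.0, 286.2]), (33, [234, 289], [5, 8], [235.8, 292.4])]
pel s [(302, [312, 283], [20, 24], [321.4, 294.8]), (34, [336, 303], [10, 4], [340.3, 304.5])]
pel t [(32, [324, 212], [18, 15], [331.8, 218.3]), (49, [376, 212], [22, 23], [388.6, 221.7]), (8, [322, 228], [3, 5], [322.6, 229.6]), (128, [372, 238], [13, 14], [378.5, 244.2]), (126, [333, 252], [12, 13], [338.6, 257.8]), (262, [359, 254], [24, 21], [370.6, 263.8]), (131, [344, 262], [13, 13], [350.0, 267.8]), (39, [382, 263], [16, 21], [390.8, 273.5])]
bowl [(3735, [319, 209], [81, 81], [356.4, 249.9])] [(3082, [298, 267], [72, 58], [334.7, 295.6])]
```

View pics/crop1.png

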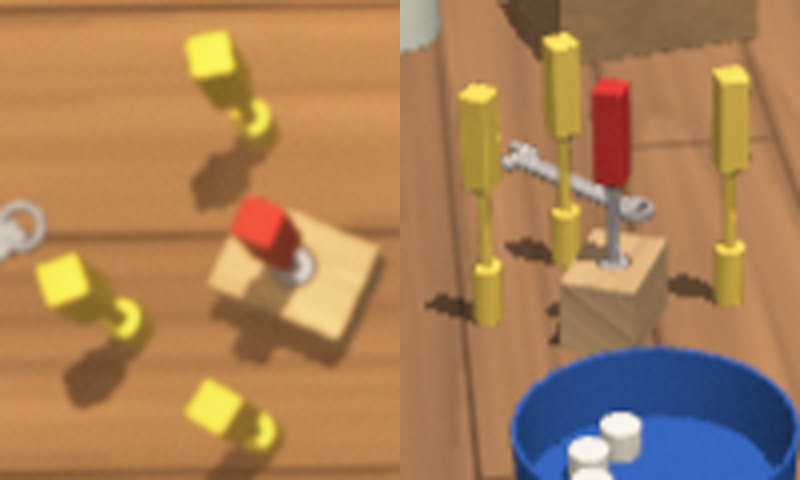

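The crop shows the red handle (top-face centre near top pixel (235.8,241), side (323,201.5)) rotated about 15–20° like its block. The yellow posts stand alone round it.

```bash
python3 - <<'E'
from h import *
s,t=cam("side"),cam("top")
np.set_printoptions(precision=4,suppress=True)
print("red top",tri((t,s),((235.8,240.7),(323,201.5))))
for a,b in (((222.2,198.4),(352.8,198.6)),((185.3,254.6),(310,190)),((223,286.2),(289.2,203))): print("yel",tri((t,s),(a,b)))
# yellow tall tops assumed z; feet
for p in ((234.3,214.3),(201.6,264),(235.8,292.4)): print("yfoot@.05",at_z(t,p,.05))
# hole centre at block top and shaft/foot
print("hole@.06",at_z(t,(170+296/4,185+264/4),.06), "side",at_z(s,(270+214/4,180+264/4),.06), "tri", tri((t,s),((244,251),(323.5,246))))
cs=[((260,205),0),((383,247),0),((335,340),0),((210,280),0)]
print("block corners",[at_z(t,(170+c[0]/4,185+c[1]/4),.06)[:2] for c,_ in cs])
print("handle top corners", [at_z(t,(170+x/4,185+y/4),.21)[:2] for x,y in ((252,199),(289,213),(270,246),(233,228))])
# bowl: fit rim circle in xy by projected silhouettes
from scipy.optimize import minimize
th=np.linspace(0,2*np.pi,180)
def ext(d,c,z=.095,r=.096):
    q=np.array([proj(d,[c[0]+r*np.cos(a),c[1]+r*np.sin(a),z]) for a in th]); return np.r_[q.min(0),q.max(0)]
for z in (.08,.095,.11):
    f=lambda c:((ext(t,c,z)-[319,209,400,290])**2).sum()+((ext(s,c,z)[:3]-[298,267,370])**2).sum()*1
    r=minimize(f,at_z(t,(359.5,249.5),z)[:2],method="Nelder-Mead"); print("bowl",z,r.x,r.fun)
C=r.x
g=[(378.5,244.2),(338.6,257.8),(350,267.8)]
g+= [(366,267.5),(376.5,260.5)]
for p in g: print("pel@top",at_z(t,p,.065)[:2])
print(manip.read_ee_rot(),manip.read_clock())
E
```

```text
red top [0.5761 0.1707 0.2107]
yel [0.6706 0.2026 0.1987]
yel [0.5481 0.2791 0.2001]
yel [0.4792 0.1984 0.1994]
yfoot@.05 [0.6676 0.1976 0.05  ]
yfoot@.05 [0.5467 0.2747 0.05  ]
yfoot@.05 [0.4773 0.1923 0.05  ]
hole@.06 [0.575  0.1722 0.06  ] side [0.5778 0.1699 0.06  ] tri [0.5768 0.1724 0.0583]
block corners [array([0.6112, 0.194 ]), array([0.5846, 0.1203]), array([0.529 , 0.1488]), array([0.5662, 0.2234])]
handle top corners [array([0.5859, 0.1768]), array([0.5781, 0.1572]), array([0.5605, 0.1671]), array([0.5705, 0.1867])]
bowl 0.08 [ 0.5747 -0.1004] 21.632179089359568
bowl 0.095 [ 0.5731 -0.1015] 9.187467788928146
bowl 0.11 [ 0.5716 -0.1025] 42.20968729483932
pel@top [ 0.5858 -0.1495]
pel@top [ 0.5544 -0.0533]
pel@top [ 0.53   -0.0798]
pel@top [ 0.5302 -0.1178]
pel@top [ 0.5465 -0.1433]
[0.9762 0.2167 0.     0.    ] 1.2
```

```bash
cat >>h.py <<'E'
from scipy.spatial.transform import Rotation as Ro
np.set_printoptions(precision=4,suppress=True)
def down(yaw):  # closing axis at yaw (deg)
    y=np.array([np.cos(np.radians(yaw)),np.sin(np.radians(yaw)),0]);z=np.array([0,0,-1.]);return Ro.from_matrix(np.c_[np.cross(y,z),y,z])
def tilted(R,deg,az): # swing tool z from down towards azimuth az (deg)
    a=np.radians(az); ax=np.array([np.sin(a),-np.cos(a),0]); return Ro.from_rotvec(np.radians(deg)*ax)*R
S=np.array([.5764,.1715]); B=np.array([.573,-.1015]); L=.146
E
python3 - <<'E'
from h import *
for yaw in (64,-116):
    R=down(yaw); print(yaw)
    print("grasp",manip.solve_ik([*S,.156],R.as_quat()),"up",manip.solve_ik([*S,.30],R.as_quat()))
    print("bowl",manip.solve_ik([*B,.05+L],R.as_quat()))
    for az in (-10,170,80,-100):
        T=tilted(R,70,az); print(az,T.as_matrix()[:,2],manip.solve_ik([.5,-.1,.36],T.as_quat()))
E
```

```text
64
grasp [ 0.1039  0.4069  1.5131 -0.      1.2216 -1.0131] up [ 0.1039  0.3189  1.2867 -0.      1.536  -1.0131]
bowl [-0.3669  0.3405  1.5095 -0.      1.2916 -1.4839]
-10 [ 0.9254 -0.1632 -0.342 ] [-0.9153 -0.4432  2.4195  1.5066  0.6886 -3.0824]
170 [-0.9254  0.1632 -0.342 ] None
80 [ 0.1632  0.9254 -0.342 ] [-0.9499  0.4567  1.511   0.8669  2.0651 -2.017 ]
-100 [-0.1632 -0.9254 -0.342 ] [ 0.2027  0.4359  1.5449 -1.0936  1.7529 -0.7698]
-116
grasp [ 0.1039  0.4069  1.5131 -0.      1.2216  2.1285] up [ 0.1039  0.3189  1.2867 -0.      1.536   2.1285]
bowl [-0.3669  0.3405  1.5095 -0.      1.2916  1.6577]
-10 [ 0.9254 -0.1632 -0.342 ] [-0.9153 -0.4432  2.4195  1.5066  0.6886  0.0592]
170 [-0.9254  0.1632 -0.342 ] None
80 [ 0.1632  0.9254 -0.342 ] [-0.9499  0.4567  1.511   0.8669  2.0651  1.1246]
-100 [-0.1632 -0.9254 -0.342 ] [ 0.2027  0.4359  1.5449 -1.0936  1.7529  2.3718]
```

```bash
python3 - <<'E'
from h import *
q=down(64).as_quat()
manip.movep([*S,.30],q); manip.line_to([*S,.156],velocity=.15)
print(manip.read_wrist_force()); eoat.grasp()
print(manip.read_gripper_width(),manip.read_grasp_force(),manip.read_wrist_force(),manip.read_tool_pos(),manip.read_clock())
manip.line_to([*S,.30],velocity=.15)
print(manip.read_gripper_width(),manip.read_grasp_force(),manip.read_wrist_force(),manip.read_clock())
s,t=cam("side"),cam("top")
a=cv2.resize(t["img"][185:305,170:270],None,fx=4,fy=4,interpolation=cv2.INTER_CUBIC)
b=cv2.resize(s["img"][160:280,270:370],None,fx=4,fy=4,interpolation=cv2.INTER_CUBIC)
cv2.imwrite("pics/lift.png",np.hstack([a,b]))
E
```

```text
[-0.1776  0.0669  0.5696]
0.023150185915241237 58.98419380187988 [0.0627 2.6031 1.3728] [0.5768 0.1719 0.1564] 5.5667
0.023273341778873254 58.865357637405396 [-0.2201 -0.0558 -2.2731] 6.675
```

View pics/lift.png

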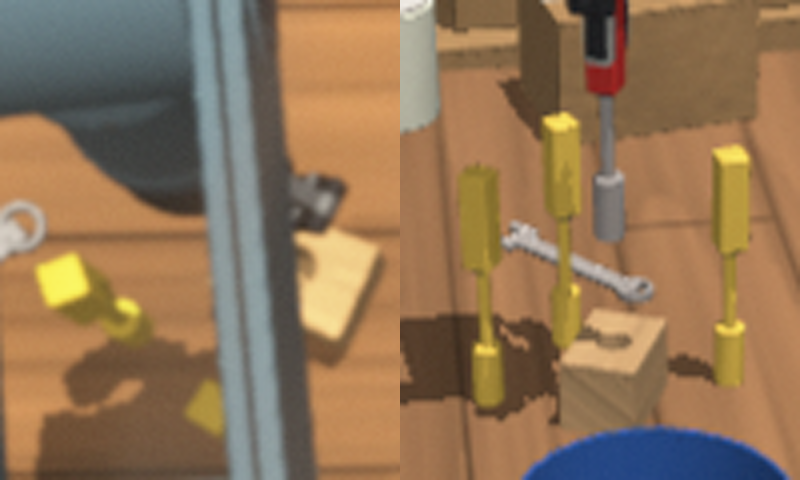

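The stirrer is drawn clear and hangs straight, its foot bottom near side pixel (322,219). The holder is empty and the yellow posts are still standing. On to the bowl.

```bash
cat >>h.py <<'E'
def tipto(r,a,z=.050,v=.15):
    a=np.radians(a); manip.line_to([B[0]+r*np.cos(a),B[1]+r*np.sin(a),z+L],velocity=v)
def arc(r,a0,a1,n,z=.050,v=.15):
    f=0
    for a in np.linspace(a0,a1,n+1)[1:]:
        tipto(r,a,z,v); f=max(f,np.linalg.norm(manip.read_wrist_force()))
    return f
def look(name):
    s,t=cam("side"),cam("top")
    a=cv2.resize(t["img"][200:300,310:410],None,fx=4,fy=4,interpolation=cv2.INTER_CUBIC)
    b=cv2.resize(s["img"][240:340,285:385],None,fx=4,fy=4,interpolation=cv2.INTER_CUBIC)
    cv2.imwrite(f"pics/{name}.png",np.hstack([a,b])); return s,t
E
python3 - <<'E'
from h import *
s=cam("side"); print(proj(s,[*S,.154]))
tipto(.055,18,.150,.25); tipto(.055,18,.050,.12)
print(manip.read_wrist_force())
print("maxF",arc(.058,18,378,18),manip.read_clock())
tipto(.045,18,.13,.2)
q=manip.read_qpos(); q[0]+=.6; manip.set_joints(q)
look("stir1"); print(manip.read_clock(),manip.read_gripper_width())
E
```

```text
[322.4837 218.666 ]
[-0.8255 -0.2579 -0.599 ]
maxF 13.28080680670983 14.1
16.1333 0.023032976409974884
```

View pics/stir1.png

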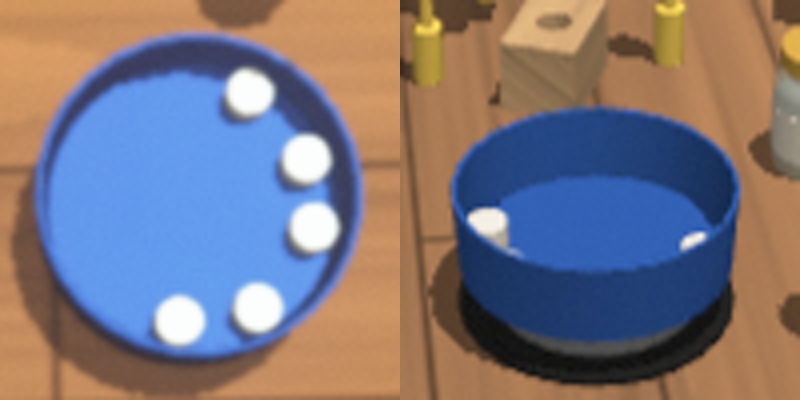

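All five pellets stand in the bowl, by the wall at crop (249,93), (305,159), (313,228), (258,307) and (180,321). Each is at least about 19 mm from every starting place, whichever pellet it is. I'll dip the foot once more in the free centre so the condition is surely held, then lift and tilt.

```bash
python3 - <<'E'
from h import *
q=manip.read_qpos(); q[0]-=.6; manip.set_joints(q)
tipto(.02,135,.13,.2); tipto(.02,135,.050,.12); manip.pause(.4); tipto(.02,135,.20,.15)
p=manip.read_tool_pos()
T=tilted(down(64),70,-100).as_quat()
manip.line_to([.52,-.1,.40],velocity=.2)
manip.movep([.5,-.1,.40],T); manip.pause(.5)
s,t=look("end"); cv2.imwrite("pics/end_side.png",s["img"])
print(manip.read_gripper_width(),manip.read_grasp_force(),manip.read_wrist_force(),manip.read_tool_pos(),manip.read_joint_velocities(),manip.read_clock())
E
```

```text
0.023678711290233977 60.34905731678009 [ 0.378   0.2307 -1.8897] [ 0.4999 -0.1002  0.4001] [ 0.0031  0.0028 -0.0002 -0.0003  0.0007  0.0019] 22.4417
```

View pics/end_side.png

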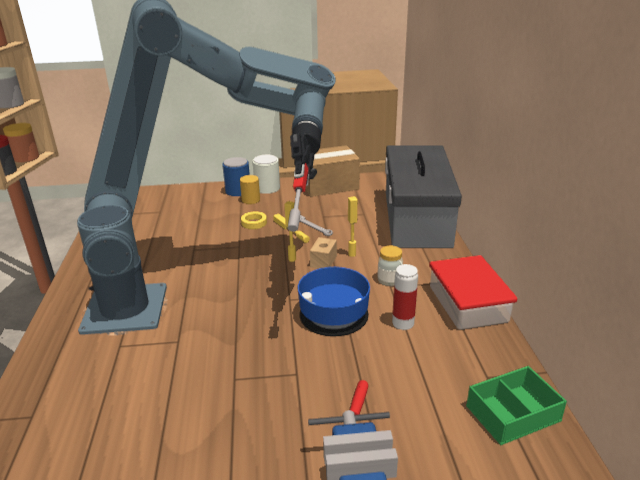

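View pics/end.png

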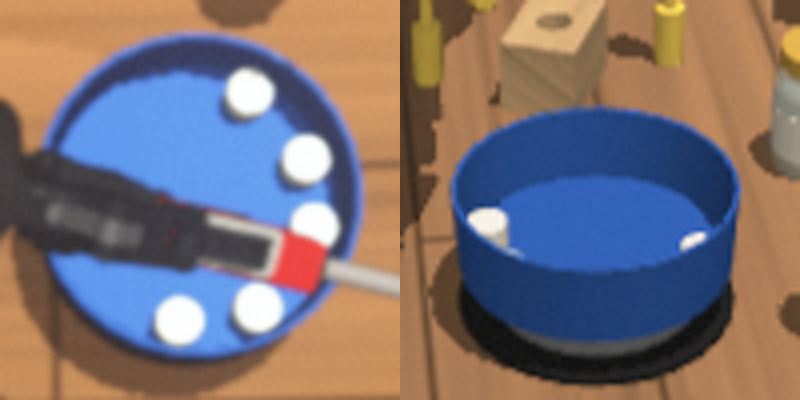

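The stirrer is held tilted well above the bench (shaft near (297,205)) and the pellets haven't moved. But one yellow look-alike, formerly at side (311,215), now lies near (290,228), so my sideways swing for the camera view must have knocked it over. I'll check whether any listed bystander was disturbed.

```bash
python3 - <<'E'
from h import *
a0,b0=cv2.imread("pics/side0.png"),cv2.imread("pics/top0.png")
s,t=cam("side"),cam("top")
for c in("side","top"):
    for l in("wrench","tape","jar","spray_can","screwdriver"): print(c,l,[(np.round(r["bbox"]).tolist(),round(float(r["conf"]),2)) for r in finder.find_in(l,c)[:2]])
a=lambda i:cv2.resize(i[180:280,230:370],None,fx=2.85,fy=3); b=lambda i:cv2.resize(i[180:380,90:290],(400,300))
cv2.imwrite("pics/cmp.png",np.vstack([np.hstack([a(a0)[:,:400],a(s["img"])[:,:400]]),np.hstack([b(b0),b(t["img"])])]))
print(manip.read_clock())
E
```

```text
side wrench [([297.0, 216.0, 331.0, 235.0], 0.61)]
side tape [([244.0, 211.0, 267.0, 229.0], 0.58)]
side jar [([377.0, 245.0, 404.0, 285.0], 0.97), ([298.0, 219.0, 331.0, 235.0], 0.74)]
side spray_can [([391.0, 267.0, 417.0, 330.0], 0.97)]
side screwdriver [([353.0, 380.0, 367.0, 414.0], 0.86)]
top wrench [([118.0, 265.0, 140.0, 288.0], 0.53)]
top tape [([103.0, 327.0, 146.0, 366.0], 0.77), ([377.0, 259.0, 446.0, 284.0], 0.17)]
top jar [([280.0, 159.0, 310.0, 196.0], 0.83), ([320.0, 208.0, 400.0, 291.0], 0.45)]
top spray_can [([368.0, 151.0, 399.0, 197.0], 0.75), ([350.0, 274.0, 361.0, 286.0], 0.54)]
top screwdriver [([468.0, 236.0, 545.0, 265.0], 0.56), ([383.0, 254.0, 395.0, 260.0], 0.53)]Traceback (most recent call last):
  File "<stdin>", line 7, in <module>
    return _nx.concatenate(arrs, 0, dtype=dtype, casting=casting)
           ~~~~~~~~~~~~~~~^^^^^^^^^^^^^^^^^^^^^^^^^^^^^^^^^^^^^^^
ValueError: all the input array dimensions except for the concatenation axis must match exactly, but along dimension 1, the array at index 0 has size 798 and the array at index 1 has size 800
```

```bash
python3 -c "
from h import *
print(manip.read_clock()); print(workorder.sign_off())"
```

```text
23.0417
the job is handed in; nothing more can be done
None
```

The job is handed in: the pellets are stirred and all still in the bowl, each measured at least about 19 mm from where it started, and the red stirrer is held tilted about 70° well above the bench. However, my sideways swing to clear the camera's view knocked over one yellow look-alike stirrer, which I left lying; the listed bystanders did not move noticeably in the camera images.

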